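# Put the bench-mounted gear lever into third

## Robot

A 6-joint arm with a two-finger parallel gripper is mounted at the origin on the work surface. World frame = base frame: x ahead of the robot, y to its left, z up, the work surface at z = 0. Lengths are in m, angles in degrees, forces in N, time in s.
With the tool pointing down it reaches from about 0.375 to 0.75 m from the base axis. Payload 9 kg.
Tool frame: the origin (TCP) lies where the fingers leave the gripper's body, on its centre line; the fingertips stand 73 mm ahead of it and the grasp point (between the pads) lies 54 mm ahead of it (robot.tip_reach is the distance from the TCP to the fingertips, in m); z points along the fingers, y is the direction in which the jaws open and shut (so a half turn about z gives the same grasp; the last joint's range is limited). The gripper opens to 85 mm and grips with 20 to 120 N. Pads are 22 mm wide; open, the fingers measure 114 mm over their backs; the gripper's body (76 mm by 85 mm) begins 54 mm behind the grasp point. The pads swing forward as they close: fully open they stand 13 mm farther back than shut.
Start: joints at [51.526, 5.964, 5.575, 89.605, 0, 77.527], TCP at [0.263, 0.539, 0.304] pointing down, gripper open.
Joint ranges: [-171.21, 171.21], [-48.23, 106.86], [-62.78, 66.21], [-105.2, 120.99], [-86.42, 89.51], [-180, 180]. Speed limits (degrees/s): [127.2, 127.2, 147.25, 180, 180, 180].

## Interface

Orientations are given as [roll, pitch, yaw] about the fixed x, y, z axes, in that order (R = Rz(yaw) Ry(pitch) Rx(roll)).
In Python, from plant import robot gives the robot as it stands. Calls block until the motion is done:
- robot.move_pose(position, orientation): joint-space move of the TCP to a pose.
- robot.line_to(position, vel=0.15, rotation=None, guard=None): straight line of the TCP; rotation=None keeps the orientation; vel is the mean speed in m/s. With guard (N) it stops when the force on the tool has changed by that much, and returns True; else False.
- robot.goto_joints(angles): joint-space move.
- robot.set_gripper(opening): finger opening in m; the grip force is fixed at half the most; returns when the fingers have stopped.
- robot.pause(seconds).
- robot.ik(position, orientation): joint angles nearest the present ones, or None.
- robot.observe(): the state.
- robot.grab_frame(name): name is "scene" or "top"; returns the picture (400x640x3 uint8, blue, green, red); there is no depth.
- robot.get_calibration(name): a dict with "vertical_fov" (degrees; the focal length in pixels is half the picture's height over the tangent of half this angle, whatever the lens; pixels are square), "cx", "cy" (the principal point, pixels), "rvec" (rotation vector, rad) and "tvec" (3), from world to camera coordinates, as OpenCV has them. Camera axes: x right, y down, z forward; pixel columns grow to the right and rows downward; lengths in m; the calibration is good to about 2 mm. A picture is of the moment at which its call begins. get_calibration takes no time and is no camera call.
A pose or a line that the arm cannot do raises robot.IKError and nothing moves.
- robot.job_done(): hands the job in, once; it reports no verdict.
The state is a dict: "time": time; "q": joint angles; "qvel": joint speeds; "joint_torque": joint torques, N m; "tool_pos": TCP position; "tcp_rot": TCP orientation; "ft_force": force on the tool from outside, world axes, zero at the start; "torque": the same for the moment, N m; "gripper_width": finger opening in m.
Only numpy, scipy, OpenCV 4.12 (cv2) and the standard library are available. Lean on these libraries where they do the work, as an engineer would, in place of code of your own. Each camera call takes 0.05 s, during which the arm holds its last target.

## Task

The gear-change turret is bolted down on the bench for checking, with its lever standing somewhere in the first-and-second plane, the left-hand one as the robot sees it. Push the lever with the fingers through the gate into third, the middle slot on the side away from the robot, until it is fully home at the end of the slot, then leave it there and stand clear. Do not grip the lever or force it, and leave the can, spanner, socket and parts tray where they are.

Things in the scene. Friction and masses are not known exactly. Their poses are not given: they have to be found in the camera images.
- turret: Fixed gear-change turret: aluminium housing 96 x 100 mm on a steel fixture plate 220 x 180 x 10 mm, turned up to 0.45 rad about the vertical. Origin: centre of the plate's underside, on the bench. x axis points away from the robot, y axis to its left. A steel gate plate 96 x 104 x 6 mm covers the housing, top at 101 mm (screws to 105); only the lever stands higher.
- gate_center (a point): Middle of the gate, top face of the gate plate. Double H: neutral channel along y, three slots across it along x: y = +20 mm first (away from the robot) and second (towards it), y = 0 third (away) and fourth, y = -20 mm fifth (away) and reverse. All 14 mm wide, 6 mm round-nosed webs between; slots stop the rod's centre 18 mm from neutral's centre line. Axes as the turret's.
- third_slot (a point): Where the rod's centre stands, in the top face of the gate plate, when the lever is fully home in third: 18 mm from the gate's middle along the turret's x axis.
- gear_lever: Gear lever: straight steel rod, 10 mm diameter, black ball knob 42 mm on top, a 19 mm collar below it down to 31 mm under the knob's centre. Origin at its pivot, 30 mm above the bench on the turret's centre line; z axis up the rod. It tips about the pivot in both directions; the rod meets the gate 68 mm above the pivot.
- knob_center (a point): Centre of the ball knob, 175 mm up the lever from the pivot (205 mm above the bench when upright). It moves 2.57 times as far as the rod in the gate: 46 mm from neutral to home in a slot, 51 mm from plane to plane, with about 5 mm play either way across a channel.
- gear_select (a joint): Sideways tip of the lever, rad: about -0.286 in the first-second plane (left), 0 in the third-fourth plane, +0.286 in the fifth-reverse plane (right); play 0.03 either way. The knob's offset along the turret's y axis is about -175 mm x sin(value). No spring: it stays where left; about 2 N at the knob moves it.
- gear_shift (a joint): Fore-and-aft tip of the lever, rad: 0 in neutral, about +0.26 home in a slot away from the robot, -0.26 home towards it; it crosses between planes only within about 0.03 of 0. The knob's offset along the turret's x axis is 175 mm x sin(value). No spring or detent: it stays where left; about 3 N at the knob moves it. Starts anywhere along the first-second plane.
- spray_can: Bystander: upright spray can, 54 mm in diameter, 155 mm high, left of the turret; origin at the centre of its underside.
- spanner: Bystander: steel spanner 170 mm long lying flat, right of the turret; origin under its middle.
- socket: Bystander: steel deep socket standing on end, 26 mm in diameter, 62 mm high, beyond the turret; origin at the centre of its underside.
- parts_tray: Bystander: blue open plastic tray with a few bolts, 85 x 110 x 35 mm, beyond the turret; origin at the centre of its underside.

How it is judged (in metres and radians):
At the end, for the whole second after the job is handed in: The lever rests fully home in third: tipped more than 0.22 rad away from the robot (the slot ends near 0.26) and within 0.06 rad of the middle plane, at rest; the can, spanner, socket and tray within 30 mm of where they stood (value of joint gear_shift above 0.22 rad and value of joint gear_select between -0.06 and 0.06 rad and velocity of joint gear_shift between -0.05 and 0.05 rad/s and velocity of joint gear_select between -0.05 and 0.05 rad/s and distance of each of spray_can, spanner, socket, parts_tray from where it was at the start of the episode below 0.03 m); the robot touches nothing.
It fails at once if The lever is gripped or forced: more than 35 N between fingers and lever (contact force between the fingers and gear_lever above 35 N).
It fails at once if The spray can, spanner, socket or parts tray is lifted or shoved more than 30 mm (distance of any of spray_can, spanner, socket, parts_tray from where it was at the start of the episode above 0.03 m).
It also fails if it takes over 51 s, if anything falls off the work surface, if the arm or the gripper's body presses on something with over 40 N, if the wrist force passes 120 N, or if a joint passes its speed limit or range.

## Working session

There is one attempt and no reset: what is moved stays moved. The work goes in short steps, each a Python script; the robot and the scene stay as the last script left them, time stands still between calls to the robot, and variables do not carry over. Pictures are saved under pics/ and viewed, and the job is handed in when it is done.

```bash
mkdir -p pics; ls; python3 - <<'E'
from plant import robot
import cv2
for n in("scene","top"):
    cv2.imwrite(f"pics/{n}0.png",robot.grab_frame(n)); print(robot.get_calibration(n))
o=robot.observe();print(o)
E
```

```text
pics
{'vertical_fov': 45.95054886652798, 'cx': 328.58580470581524, 'cy': 196.9986096728191, 'rvec': array([ 2.03202169,  1.11170414, -0.54665799]), 'tvec': array([-0.35873111, -0.18487527,  1.45664874])}
{'vertical_fov': 53.674711330704426, 'cx': 320.43779768066725, 'cy': 197.73074687232423, 'rvec': array([ 2.08612628, -2.10475039,  0.24669164]), 'tvec': array([0.07513799, 0.64378335, 0.85237437])}
{'time': 0.1, 'q': array([5.15279260e+01, 5.99424914e+00, 5.53245723e+00, 8.96043122e+01,
       6.58698285e-04, 7.75277516e+01]), 'qvel': array([-0.01363353, -0.06812989,  0.15337777, -0.06503863, -0.01035352,
        0.00626889]), 'joint_torque': array([ 5.78414270e-03, -5.58207178e+01,  5.04720962e+01,  1.28334359e-02,
       -3.02584331e-04,  7.02077500e-06]), 'tool_pos': array([0.26286921, 0.53912252, 0.30321877]), 'tcp_rot': array([-1.79935598e+02, -1.49194418e-02,  1.54000166e+02]), 'ft_force': array([0.23556135, 0.85248779, 0.45872122]), 'torque': array([ 0.02501751,  0.05951746, -0.03248017]), 'gripper_width': 0.08533159733090338}
```

View pics/scene0.png

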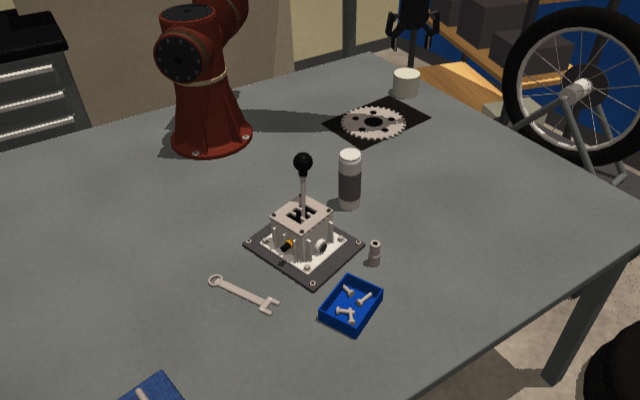

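View pics/top0.png

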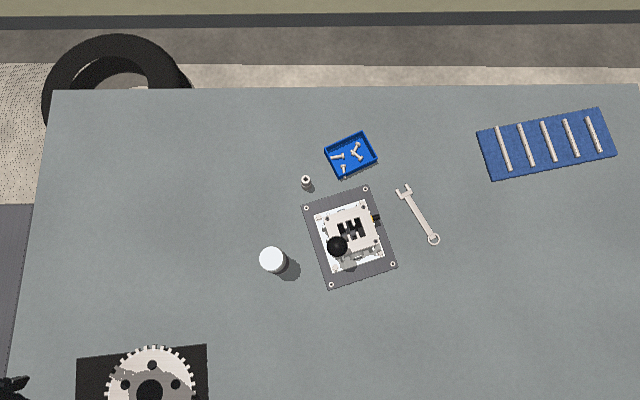

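```bash
python3 - <<'E'
import cv2
a=cv2.imread("pics/top0.png")[170:300,280:440];cv2.imwrite("pics/t1.png",cv2.resize(a,None,fx=4.5,fy=4.5,interpolation=cv2.INTER_CUBIC))
a=cv2.imread("pics/scene0.png")[140:300,230:400];cv2.imwrite("pics/s1.png",cv2.resize(a,None,fx=3.7,fy=3.7,interpolation=cv2.INTER_CUBIC))
E
```

```text
(no output)
```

View pics/t1.png

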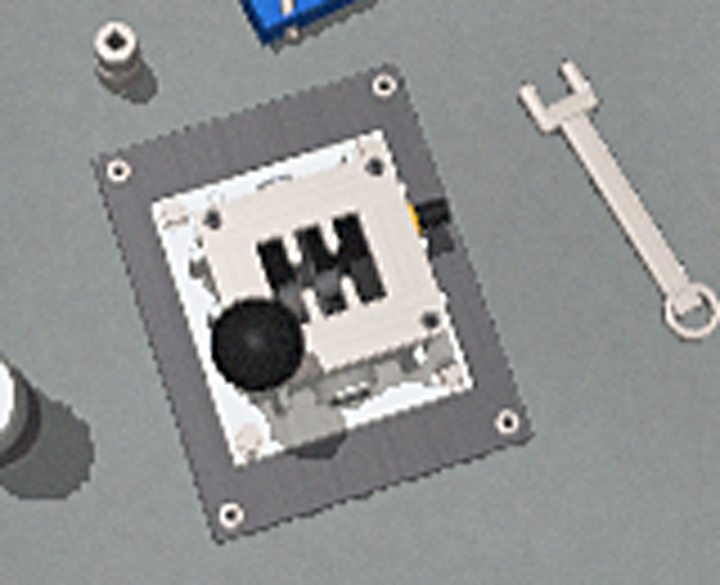

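View pics/s1.png

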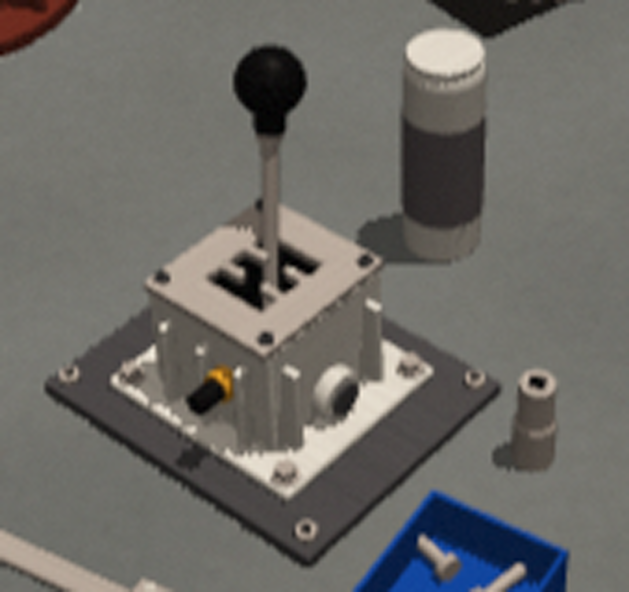

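```bash
cat > h.py <<'E'
import numpy as np,cv2
from plant import robot
C={n:robot.get_calibration(n) for n in("scene","top")}
def proj(n,P):
    c=C[n];f=200/np.tan(np.radians(c["vertical_fov"]/2))
    K=np.array([[f,0,c["cx"]],[0,f,c["cy"]],[0,0,1]])
    return cv2.projectPoints(np.atleast_2d(P).astype(float),c["rvec"],c["tvec"],K,None)[0][:,0]
def T2W(t,P):
    P=np.atleast_2d(P);c,s=np.cos(t[2]),np.sin(t[2])
    return np.c_[t[0]+c*P[:,0]-s*P[:,1],t[1]+s*P[:,0]+c*P[:,1],P[:,2]]
def knob(sel,sh,L=.175): # gimbal approx: turret-frame
    x=L*np.sin(sh);y=-L*np.sin(sel);return np.array([x,y,.03+np.sqrt(L*L-x*x-y*y)])
E
cat > fit.py <<'E'
from h import *
from scipy.optimize import least_squares
top=lambda p:np.array(p)/4.5+[280,170]; sc=lambda p:np.array(p)/3.7+[230,140]
a,b,z=.11,.09,.01
g,h,zz=.048,.052,.101
M=[("top",top((95,158)),(a,b,z)),("top",top((393,63)),(a,-b,z)),("top",top((535,440)),(-a,-b,z)),("top",top((217,545)),(-a,b,z)),
("scene",sc((45,388)),(-a,-b,z)),("scene",sc((307,567)),(a,-b,z)),("scene",sc((499,390)),(a,b,z)),
("scene",sc((147,287)),(-g,-h,zz)),("scene",sc((267,357)),(g,-h,zz)),("scene",sc((383,262)),(g,h,zz)),("top",top((450,328)),(-g,-h,zz))]
K=[("top",top((258,343))),("scene",sc((270,82)))]
def res(v):
    r=[proj(n,T2W(v[:3],P))[0]-u for n,u,P in M]+[proj(n,T2W(v[:3],knob(*v[3:])))[0]-u for n,u in K]
    return np.array(r)
s=least_squares(lambda v:res(v).ravel(),[.45,0,.3,-.28,0],loss="soft_l1")
print(s.x);print(res(s.x).round(1).tolist());print(T2W(s.x[:3],knob(*s.x[3:])))
np.save("fit.npy",s.x)
E
python3 fit.py
```

```text
[ 5.65124629e-01  3.27903329e-04  3.05892398e-01 -2.85932379e-01
 -2.00662859e-01]
[[-0.4, -0.4], [0.9, -0.7], [-0.1, -1.2], [-0.1, -0.9], [-0.7, -1.4], [0.2, -1.6], [0.9, -1.8], [-1.2, -1.0], [-0.9, -0.2], [0.3, -0.3], [0.7, -0.5], [-0.1, -0.1], [-0.2, -0.1]]
[[0.51699882 0.03689154 0.19423156]]
```

```bash
cat >> h.py <<'E'
v=np.load("fit.npy");T=v[:3]; YAW=np.degrees(T[2])+180
ORI=[180,0,YAW if YAW<=180 else YAW-360]
Z=.252
def W(x,y,z=Z): return T2W(T,[x,y,z])[0]
def st(s=""):
    o=robot.observe();p=o["tool_pos"];c,s_=np.cos(T[2]),np.sin(T[2]);d=p[:2]-T[:2]
    print(s,"t%.2f"%o["time"],"turret xy",(c*d[0]+s_*d[1]).round(4),(-s_*d[0]+c*d[1]).round(4),"z",p[2].round(4),"F",o["ft_force"].round(1),"rot",o["tcp_rot"].round(1),"w",round(o["gripper_width"],4))
def pic(n):
    a=robot.grab_frame("top");b=robot.grab_frame("scene")
    cv2.imwrite(f"pics/{n}_rawt.png",a);cv2.imwrite(f"pics/{n}_raws.png",b)
    a=cv2.resize(a[170:300,280:440],None,fx=2.5,fy=2.5,interpolation=cv2.INTER_CUBIC)
    b=cv2.resize(b[110:280,230:390],None,fx=2.5,fy=2.5,interpolation=cv2.INTER_CUBIC)
    h=max(a.shape[0],b.shape[0]);o=np.zeros((h,800,3),np.uint8);o[:a.shape[0],:400]=a;o[:b.shape[0],400:]=b
    cv2.imwrite(f"pics/{n}.png",o)
E
python3 - <<'E'
from h import *
q=robot.ik(W(-.085,.049,.31),ORI);print(q)
robot.set_gripper(0)
robot.move_pose(W(-.085,.049,.33),ORI); st("above")
robot.line_to(W(-.085,.049)); st("down")
pic("a")
E
```

```text
[-13.39562328 -16.81051682 -15.25723426  91.55328256   0.
 -30.92196669]
above t2.88 turret xy -0.0848 0.0495 z 0.33 F [-0.1 -0.2  0. ] rot [ 180.     0.  -162.4] w 0.0001
down t3.54 turret xy -0.0847 0.0491 z 0.2528 F [ 0.6 -0.5  0.2] rot [-180.     0.  -162.5] w -0.0001
```

View pics/a.png

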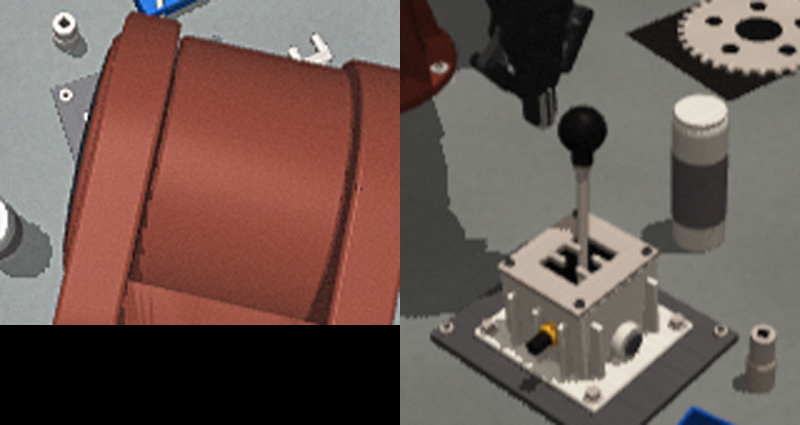

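```bash
cat >> h.py <<'E'
from scipy.optimize import least_squares
def findknob(img,guess):
    # black ball in the scene picture near expected place
    u0=proj("scene",T2W(T,knob(*guess)))[0];r=10
    g=cv2.cvtColor(img,cv2.COLOR_BGR2GRAY).astype(float)
    X,Y=np.meshgrid(np.arange(640),np.arange(400));best=None
    for du in np.arange(-12,12.1,.5):
        for dv in np.arange(-12,12.1,.5):
            d=np.hypot(X[100:260,230:400]-u0[0]-du,Y[100:260,230:400]-u0[1]-dv)
            gg=g[100:260,230:400]
            # lower & right part ring only (fingers hide upper-left)
            s=gg[(d>10.5)&(d<13)].mean()-gg[d<8.5].mean()
            if best is None or s>best[0]: best=(s,u0[0]+du,u0[1]+dv)
    return best
def angles(uv,guess):
    return least_squares(lambda a:proj("scene",T2W(T,knob(*a)))[0]-uv,guess).x
def look(n,guess):
    img=robot.grab_frame("scene");cv2.imwrite(f"pics/{n}_raw.png",img)
    b=findknob(img,guess);a=angles(b[1:],guess)
    k=knob(*a);print("knob px",np.round(b,1),"sel,shift",a.round(3),"knob turret",k.round(4))
    cv2.imwrite(f"pics/{n}.png",cv2.resize(img[100:270,220:420],None,fx=3,fy=3,interpolation=cv2.INTER_CUBIC))
    return a
E
python3 - <<'E'
from h import *
print(proj("scene",T2W(T,[[-.085,.049,.179]])))
img=cv2.imread("pics/a_raws.png");print(findknob(img,v[3:]),angles(findknob(img,v[3:])[1:],v[3:]))
f=robot.line_to(W(-.045,.049),vel=.05,guard=12);st(f"push {f}")
look("b",[-.286,-.08])
E
```

```text
[[286.36751476 159.57297218]]
(np.float64(95.19755078792481), np.float64(302.8117414384129), np.float64(162.05399598355814)) [-0.28593238 -0.20066286]
push False t4.59 turret xy -0.045 0.049 z 0.2519 F [-0.8  0.6 -0.4] rot [ 180.     0.  -162.5] w -0.0004
knob px [ 82.3 311.  163.9] sel,shift [-0.31  -0.085] knob turret [-0.0149  0.0534  0.196 ]
```

View pics/b.png

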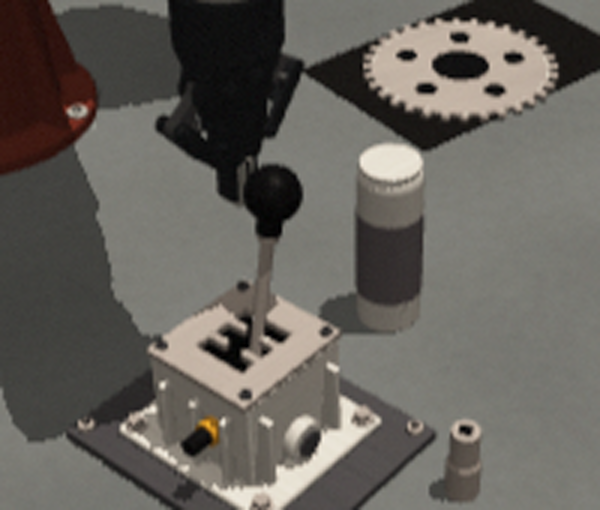

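```bash
python3 - <<'E'
from h import *
f=robot.line_to(W(-.031,.049),vel=.04,guard=12);st(f"push {f}")
look("c0",[-.3,0.0])
robot.line_to(W(-.06,.049),vel=.1)
robot.line_to(W(-.06,.049,.35),vel=.2)
robot.line_to(W(-.06,.12,.35),vel=.2)
look("c",[-.3,0.0]);st()
E
```

```text
push False t5.14 turret xy -0.0307 0.049 z 0.2519 F [-0.8 -0.3  0.2] rot [-180.     0.  -162.5] w -0.0001
knob px [ 82.1 316.2 166.9] sel,shift [-0.294  0.013] knob turret [0.0023 0.0507 0.1975]
knob px [ 94.  315.7 165.9] sel,shift [-0.312 -0.01 ] knob turret [-0.0018  0.0537  0.1965]
 t6.83 turret xy -0.0602 0.1199 z 0.349 F [ 0.4 -0.5 -1. ] rot [ 1.800e+02 -1.000e-01 -1.625e+02] w 0.0001
```

View pics/c.png

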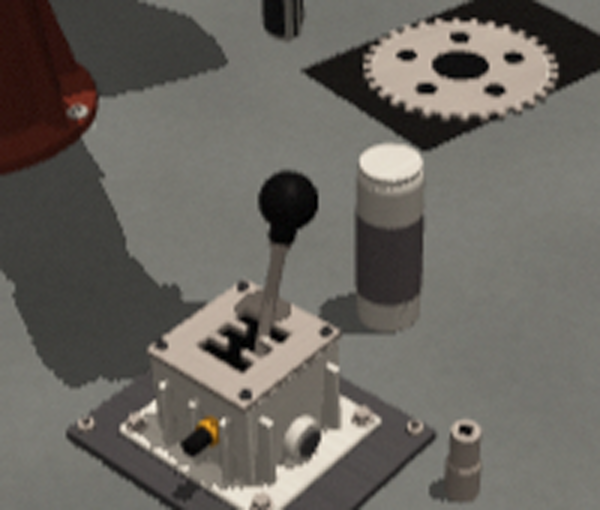

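```bash
python3 - <<'E'
from h import *
robot.line_to(W(0,.115,.35),vel=.2)
f=robot.line_to(W(0,.115),vel=.15,guard=12);st(f"down {f}")
f=robot.line_to(W(0,.06),vel=.05,guard=10);st(f"push {f}")
look("d",[-.14,0.0])
E
```

```text
down False t8.08 turret xy 0.0002 0.1148 z 0.2532 F [ 0.1 -0.7  0.4] rot [-1.800e+02  1.000e-01 -1.625e+02] w 0.0002
push False t9.33 turret xy -0.0 0.0601 z 0.2518 F [-0.3  0.8  0.3] rot [-180.    -0.  -162.5] w -0.0001
knob px [ 70.9 306.8 171. ] sel,shift [-0.123  0.015] knob turret [0.0027 0.0215 0.2037]
```

View pics/d.png

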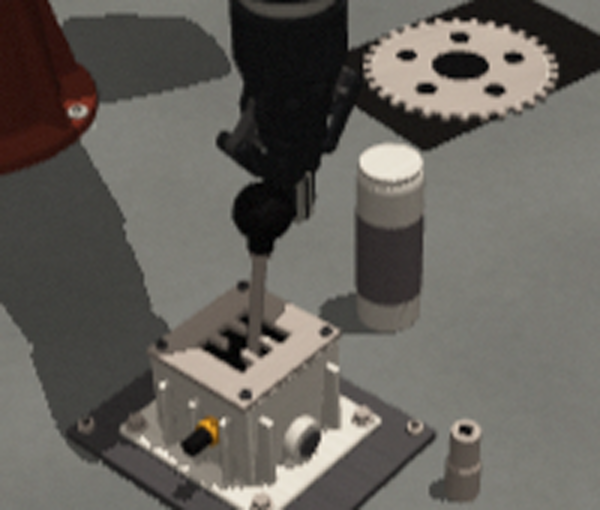

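```bash
python3 - <<'E'
from h import *
f=robot.line_to(W(0,.037),vel=.04,guard=10);st(f"push {f}")
robot.line_to(W(0,.075),vel=.1)
robot.line_to(W(0,.075,.35),vel=.2)
robot.line_to(W(-.08,.06,.35),vel=.2)
look("e",[0,0.0]);st()
E
```

```text
push False t10.11 turret xy 0.0001 0.0364 z 0.2523 F [-0.2  0.1  5. ] rot [-180.     0.  -162.5] w -0.0
knob px [ 90.6 299.2 174.8] sel,shift [-0.004  0.004] knob turret [0.0008 0.0006 0.205 ]
 t11.89 turret xy -0.0797 0.0601 z 0.3491 F [-0.3  1.1  0.5] rot [ 180.    -0.  -162.5] w 0.0
```

View pics/e.png

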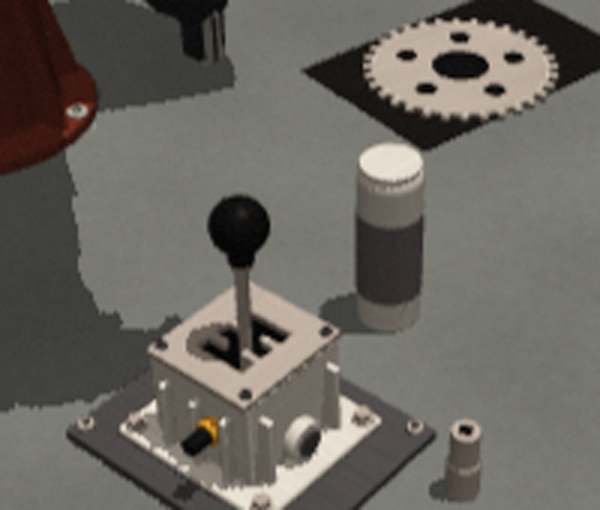

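```bash
python3 - <<'E'
from h import *
robot.line_to(W(-.075,0,.35),vel=.2)
f=robot.line_to(W(-.075,0,.256),vel=.12,guard=12);st(f"down {f}")
f=robot.line_to(W(.002,0,.256),vel=.05,guard=10);st(f"push {f}")
if not f:
    f=robot.line_to(W(.020,0,.256),vel=.015,guard=8);st(f"push {f}")
look("f",[0,0.25])
E
```

```text
down False t13.28 turret xy -0.0747 -0.0001 z 0.2569 F [ 0.8 -0.3 -0.7] rot [-1.800e+02  1.000e-01 -1.625e+02] w -0.0003
push False t14.97 turret xy 0.0018 0.0 z 0.2558 F [-2.8 -0.8 -1.8] rot [ 180.    -0.  -162.5] w 0.0
push True t15.74 turret xy 0.0119 0.0001 z 0.2552 F [-3.  -0.4  2.6] rot [ 180.    -0.3 -162.5] w -0.0003
knob px [ 80.8 315.3 185.8] sel,shift [0.001 0.259] knob turret [ 0.0448 -0.0002  0.1992]
```

View pics/f.png

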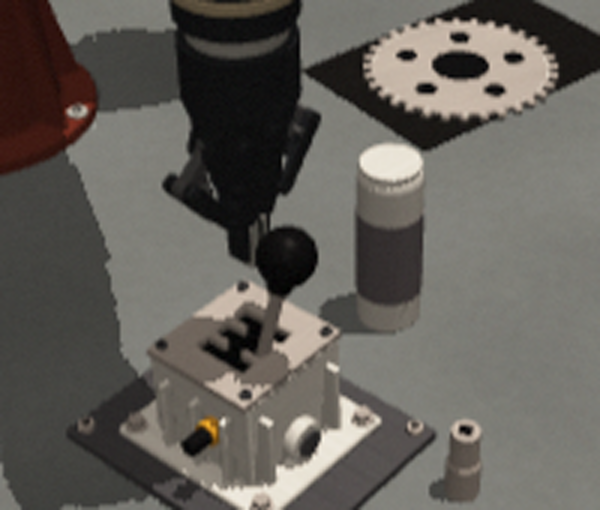

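Home at the slot's end: the knob fits at shift 0.259, and the guard tripped there. Next I back off and check with nothing in the way.

```bash
python3 - <<'E'
from h import *
robot.line_to(W(-.06,0,.256),vel=.08)
robot.line_to(W(-.06,0,.36),vel=.2)
robot.move_pose([.263,.539,.36],[180,0,154])
robot.pause(.3)
look("g",[0,0.25]);st()
cv2.imwrite("pics/g_top.png",robot.grab_frame("top"))
E
```

```text
knob px [ 86.6 314.8 185.8] sel,shift [0.006 0.255] knob turret [ 0.0442 -0.001   0.1993]
 t20.02 turret xy -0.1257 0.6044 z 0.3601 F [-0.5  0.8 -0.5] rot [180.   0. 154.] w -0.0002
```

View pics/g.png

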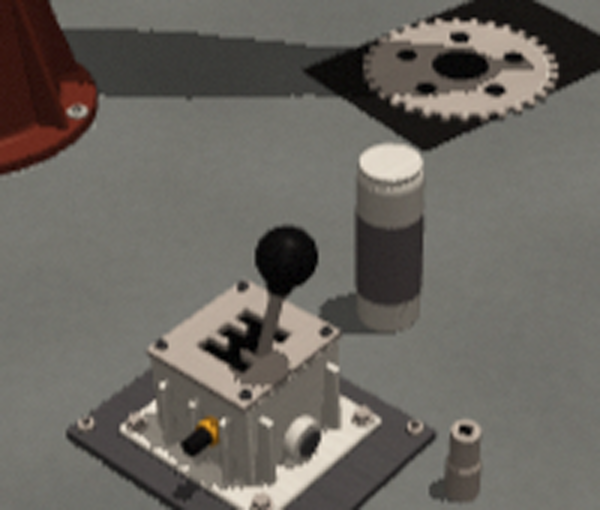

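View pics/g_top.png

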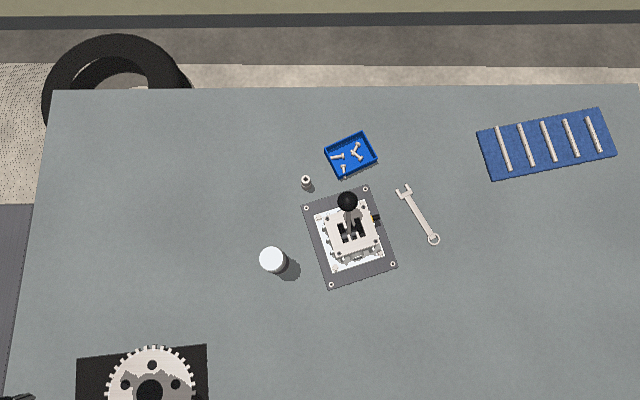

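```bash
python3 - <<'E'
from h import *
print(proj("top",T2W(T,knob(0,.257))))
robot.job_done()
E
```

```text
[[347.91983606 201.00875227]]
the job is handed in; nothing more can be done
```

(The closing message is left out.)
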